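Show the spare filter plate

ROBOT

A 6-joint arm with a two-finger parallel gripper is mounted at the origin on a cart in front of the work surface, level with it; the furniture and walls round the work are solid. World frame = base frame: x ahead of the robot, y to its left, z up, the work surface at z = 0. Lengths are in mm, angles in rad, forces in N, time in s.
With the tool pointing down it reaches from about 200 to 875 mm from the base axis. Payload 3.4 kg.
Tool frame: the origin (TCP) lies between the finger pads; the fingertips stand 17 mm ahead of it and the grasp point (between the pads) lies 2 mm behind it; z points along the fingers, y is the line along which they close (so a half turn about z gives the same grasp; the last joint's range is limited). The gripper opens to 94 mm and grips with 3 to 60 N. Pads are 16 mm wide; open, the fingers measure 119 mm over their backs; the gripper's body (75 mm by 177 mm) begins 78 mm behind the grasp point.
Start: joints at [1.012, 0.276, 1.505, -0, 1.361, -0.121], TCP at [243.791, 520.797, 222.493] pointing down, gripper open.
Joint ranges: [-2.89, 2.89], [-0.75, 2.08], [0.22, 2.7], [-1.18, 4.32], [0.11, 2.71], [-2.7, 2.7]. Speed limits (rad/s): [2.57, 2.57, 3.14, 3.14, 3.14, 3.14].

INTERFACE

Orientations are given as a unit quaternion [x, y, z, w].
In Python, from plant import r, get_image, get_calibration, finder gives the robot as it stands.
- The arm moves only by the shell command python3 -m pendant 'ROWS' [FORCE]. ROWS is JSON, a list of rows, each a list of 3 entries, a list of its own where there are three numbers: the opening, from -1 (shut) to 1 (fully open), then the shift along the tool's x, y, z in cm, then the turn, a rotation vector about the tool's x, y, z in degrees. A call has 1 to 12 rows; each row is the pose to reach, as a shift and turn from the pose commanded when the call began, along the tool's axes at that moment; what a row does not reach only later rows make up. A row lasts 1/10 s, in which the tool goes at most 50 mm and 8.59 degrees, less where a joint would pass 70% of its speed; a pose out of reach is approached as far as the arm can. A call with a gripper value outside its range is refused whole. The fingers move at their own pace and stop on an object; FORCE is the grip in N (left out, the last holds). Time passes only in rows, so rows that repeat a pose let the fingers close. It gives the time, the measured TCP pose, the force, the opening and the grip force at its end, in the units of the state.
- r.state(): the state, without advancing time (a new reading comes with each control period).
- get_image(name): name is "side" or "top"; returns the picture (400x640x3 uint8, red, green, blue); there is no depth.
- get_calibration(name): a dict with "K" (3x3 intrinsics, pixels), "position" and "orientation" of the camera in the world. Camera axes: x right, y down, z forward; pixel columns grow to the right and rows downward; lengths in mm; the calibration is good to about 2 mm. A picture is of the moment at which its call begins. get_calibration takes no time and is no camera call.
- r.close_job(): hands the job in; it is judged then, once.
Trained networks look in the newest picture that a camera, given by its name, has taken for a name from the list of things; names that differ only in an ending like _2 or _b are one class to them, and where a whole thing is asked for, a point or a joint stands for the part that bears it (a point fixed in the world has none). Each returns a list of dicts, best first, with "confidence" (0 to 1); they miss things now and then, are a little off and sometimes report something else, mostly with a low value. They report only what shows in the picture. A call takes as long as a camera call.
- finder.look_for(camera, thing): "centre" ([x, y, z] in mm, in world coordinates, good to about 4 mm: the middle of the surface that is visible of it).
The state is a dict: "t": time; "qpos": joint angles; "joint_vel": joint speeds; "tau": joint torques, N m; "tcp_pos": TCP position; "tool_rot": TCP orientation; "ft_force": force on the tool from outside, world axes, zero at the start; "torque": the same for the moment, N m; "grip_width": opening from 0.0 (shut) to 1.0 (fully open); "grasp_force": force on a finger pad.
Only numpy, scipy, OpenCV 4.12 (cv2) and the standard library are available. Lean on these libraries where they do the work, as an engineer would, in place of code of your own. Each camera call takes 0.05 s, during which the arm holds its last target. There are 200 camera calls.

TASK

Push the grey filter box fully home into the corner of the angle stop, flap still shut, so that it lies flush against both stop rails; then swing its flap up past upright and draw out the filter plate, the one with a single pull tab in the middle of its top edge. Finish while holding that plate in the gripper for inspection: upright and still, its lower edge at least 15 cm above the table, its broad mesh face turned square to the robot, touching nothing but the gripper. The blank plate stays in its slot, the box stays in the corner with its flap open, and the other things on the table stay where they lie.

Things in the scene. Friction and masses are not known exactly. Their poses are not given: they have to be found in the camera images.
- angle_stop: Fixed dark steel L-shaped stop. Origin: at table height, where the box's origin lies when home. In its frame the far rail's face is at x = +60 mm (y -76 to 84), the left rail's at y = +68 mm (x -60 to 60); rails 12 mm thick, 30 mm high, each with a 10 mm high foot behind, out to x = 101 and y = 105 mm. Open towards -x and -y: the box is pushed home to +x and +y.
- seat (a point): The origin and axes of the angle stop again: the box is home when its origin and axes coincide with these.
- filter_box: Loose grey box, 120 (x) x 136 (y) x 74 (z) mm, 0.7 to 0.95 kg in all. Origin: centre of underside, z up; hinge on the +x side, flap handle on the -x side. Walls 4 mm, tops at 70 mm; inner floor at 5 mm. Two upright slots along x, centred at x = -18, y = +28 and -28 mm; ribs reach z = 23 mm, 1.5 mm play. Opening under the flap: x = -56 to +36 mm.
- flap (a joint): Angle of the box's aluminium flap, rad: 0 shut, 1.57 upright, 1.95 the end of its travel, leaning back beyond the hinge. The stiff hinge keeps the flap where it is left; moving it takes 1 to 2 N at the bar.
- flap_hinge (a point): On the hinge axis, mid-width, 72 mm above the box's underside, at x = +36 mm of the box. Axes as the box; the hinge axis is y.
- flap_bar (a point): Middle of the flap's round bar handle: 10 mm diameter, 54 mm long, parallel to the hinge, in the flap's plane, 130 mm from the hinge, on two arms at its ends. Gap between bar and flap edge 29 mm, open below. Shut, it is 72 mm above the table, 34 mm in front of the box. Axes turn with the flap.
- filter_plate: Loose steel plate standing in either slot, 70 (x) x 10 (y) x 42 (z) mm, a frame with a mesh panel, and ONE pull tab 26 x 10 x 16 mm on the middle of its top edge (top of tab at 58 mm). 0.08 kg. Origin: middle of its lower edge; z up, y normal to its broad face. In the slot its origin is 5 mm above the table.
- blank_plate: Loose steel plate in the other slot, same size, but solid and with TWO tabs 12 x 10 x 16 mm at the ends of its top edge. Origin and axes as for the filter plate.
- ahead (a point): A fixed reference of directions on the table: x straight ahead of the robot, y to its left, z up. The filter plate faces the robot when the plate's y axis is along this x axis, either way round.
- thread_tape: Bystander, to be left alone: white roll of thread tape, 54 mm across, 15 mm high, lying behind the far rail. Origin: centre of its underside.
- quick_coupling: Bystander, to be left alone: brass quick coupling, 27x51x27 mm, at the near end of the left rail. Origin: centre of its underside.
- brass_tee: Bystander, to be left alone: brass tee piece, 28x50x14 mm, beyond the work on the right. Origin: centre of its underside.
- tape_measure: Bystander, to be left alone: yellow tape measure, 34x79x57 mm, near edge. Origin: centre of its underside.
- pliers: Bystander, to be left alone: pliers with red handles, 53x178x13 mm, lying along the near edge. Origin: centre of its underside.
- spare_coil: Bystander, to be left alone: black valve coil, 30x36x46 mm, left of the work. Origin: centre of its underside.

How it is judged:
By the outcome, as a careful person would: the job done as asked, in the order asked, and still so for the second after the job is handed in, while the arm keeps its last pose, push and grip.
It also fails if it takes over 72 s, if anything falls off the work surface, if the arm or the gripper's body presses on something with over 40 N, if the wrist force passes 120 N, or if a joint passes its speed limit or range.

## Working session

There is one attempt and no reset: what is moved stays moved. The work goes in short steps, Python scripts to look and compute and a shell command to move; the robot and the scene stay as the last step left them, time stands still between calls to the robot, and variables do not carry over. Pictures are saved under pics/ and viewed, at most 13 in all, crops included, and the job is handed in when it is done.

```bash
mkdir -p pics; ls; python3 - <<'E'
from plant import r,get_image,get_calibration,finder
import cv2
for n in("top","side"):
    cv2.imwrite(f"pics/{n}0.png",get_image(n)[:,:,::-1]); c=get_calibration(n); print(n,c)
    for t in("filter_box","flap_bar","angle_stop","filter_plate","blank_plate","thread_tape","quick_coupling"):
        print(t,[(d["centre"],round(d["confidence"],2)) for d in finder.look_for(n,t)[:2]])
s=r.state();print(s["t"],s["tcp_pos"],s["tool_rot"],s["ft_force"])
E
```

```text
pics
top {'K': array([[486.24241422,   0.        , 320.06627156],
       [  0.        , 486.24241422, 200.8007451 ],
       [  0.        ,   0.        ,   1.        ]]), 'position': array([ 405.77878671,  -16.9532233 , 1012.56651415]), 'orientation': array([ 0.70933054, -0.69981574,  0.06288378, -0.05615822])}
filter_box [([571.2, -70.7, 76.7], 0.73), ([381.7, -92.8, 8.6], 0.4)]
flap_bar [([565.7, -77.9, 75.7], 0.61)]
angle_stop [([693.7, 12.9, 5.2], 0.62)]
filter_plate []
blank_plate []
thread_tape [([769.6, -47.8, 17.0], 0.7)]
quick_coupling [([544.8, 97.2, 21.4], 0.55), ([691.9, 17.1, 11.9], 0.41)]
side {'K': array([[381.85012944,   0.        , 316.54111388],
       [  0.        , 381.85012944, 204.01081237],
       [  0.        ,   0.        ,   1.        ]]), 'position': array([ 791.5689928 , -734.58478015,  456.63555859]), 'orientation': array([ 0.83584436,  0.12621425, -0.06690638, -0.53005443])}
filter_box [([587.8, -120.5, 70.2], 0.62)]
flap_bar [([558.8, -81.4, 74.7], 0.73)]
angle_stop [([702.7, -31.1, 10.5], 0.95)]
filter_plate []
blank_plate []
thread_tape [([775.5, -60.6, 14.8], 0.76)]
quick_coupling [([550.9, 105.8, 23.9], 0.52)]
0.8 [243.78515326 520.78730563 222.52874678] [2.17147379e-01 9.76138828e-01 6.19820908e-05 3.31598854e-05] [ 0.66906806 -0.20017273  0.50272105]
```

View pics/top0.png

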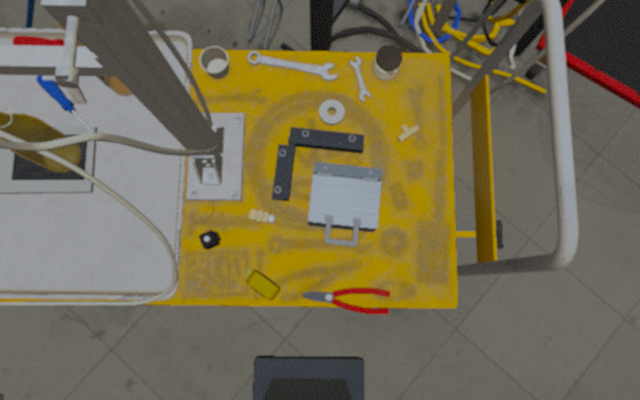

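View pics/side0.png

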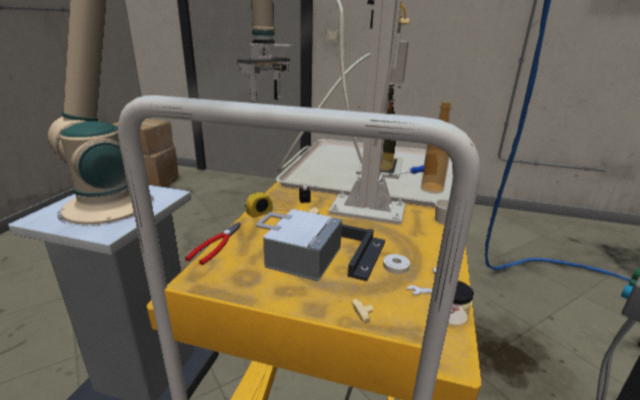

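The top view shows the L stop at about (275–363, 128–200), with its corner at (283, 138). The shut box is at (309–382, 165–230), its handle bar near (342, 241), and both are slightly rotated. I'll zoom in to get the edges.

```bash
cat > h.py <<'E'
import numpy as np, cv2
from scipy.spatial.transform import Rotation as R
from plant import r,get_image,get_calibration,finder
def w(cam,u,v,z):
    c=get_calibration(cam); d=R.from_quat(c["orientation"]).apply(np.linalg.inv(c["K"])@[u,v,1.])
    p=c["position"]; return p+d*(z-p[2])/d[2]
def px(cam,P):
    c=get_calibration(cam); q=c["K"]@R.from_quat(c["orientation"]).inv().apply(np.array(P,float)-c["position"]); return q[:2]/q[2]
def crop(cam,u0,v0,u1,v1,k,name,src=None):
    im=get_image(cam) if src is None else cv2.imread(src)[:,:,::-1]
    cv2.imwrite(name,cv2.resize(im[v0:v1,u0:u1,::-1],None,fx=k,fy=k,interpolation=cv2.INTER_CUBIC))
def tool(v):  # world shift (mm) -> tool cm
    return np.round(R.from_quat(r.state()["tool_rot"]).inv().apply(v)/10,2)
def st():
    s=r.state(); print(round(s["t"],2),np.round(s["tcp_pos"],1),"rot",np.round(R.from_quat(s["tool_rot"]).as_matrix(),3).tolist(),"F",np.round(s["ft_force"],1),"w",round(s["grip_width"],3),round(s["grasp_force"],1)); return s
E
python3 -c "
from h import *
crop('top',258,112,398,256,5,'pics/c1.png','pics/top0.png')
im=cv2.imread('pics/c1.png');cv2.imwrite('pics/c1.png',im[:600] if 0 else cv2.resize(im,None,fx=.83,fy=.83))
print(cv2.imread('pics/c1.png').shape)"
```

```text
(598, 581, 3)
```

View pics/c1.png

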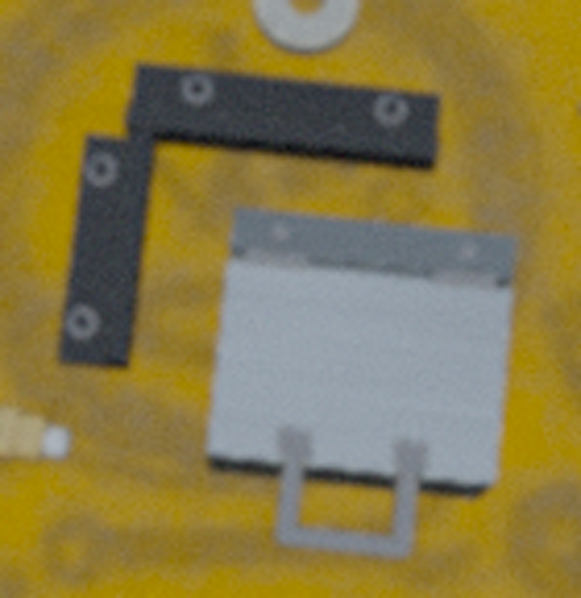

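```bash
cat > m1.py <<'E'
from h import *
def W(u,v,z): return w('top',258+(u)/4.15,112+v/4.15,z)
for n,a,b,z in [("farface",(150,140),(433,167),0),("farfoot",(138,65),(440,95),10),("leftface",(127,366),(153,145),0),("leftfoot",(60,360),(87,136),10),
 ("boxfar",(237,208),(518,237),74),("boxnear",(208,458),(495,487),74),("boxL",(208,458),(237,208),74),("boxR",(495,487),(518,237),74),("bar",(282,547),(408,552),72)]:
    A=W(*a,z);B=W(*b,z);d=B-A;print(n,A.round(1),B.round(1),"len",np.linalg.norm(d).round(1),"ang",np.degrees(np.arctan2(d[1],d[0])).round(1))
E
python3 m1.py
```

```text
farface [697.6  31.8   0. ] [ 685.4 -115.1    0. ] len 147.4 ang -94.7
farfoot [734.7  38.4  10. ] [ 721.1 -117.8   10. ] len 156.8 ang -95.0
leftface [578.5  40.9   0. ] [694.9  30.2   0. ] len 116.9 ang -5.3
leftfoot [579.4  74.2  10. ] [696.3  63.7  10. ] len 117.4 ang -5.1
boxfar [643.3 -14.1  74. ] [ 631.1 -148.5   74. ] len 135.0 ang -95.2
boxnear [522.7  -2.2  74. ] [ 510.9 -136.7   74. ] len 134.9 ang -95.0
boxL [522.7  -2.2  74. ] [643.3 -14.1  74. ] len 121.1 ang -5.6
boxR [ 510.9 -136.7   74. ] [ 631.1 -148.5   74. ] len 120.7 ang -5.6
bar [481.7 -37.4  72. ] [480.2 -96.1  72. ] len 58.8 ang -91.5
```

```bash
python3 -c "
from h import *
print(tool([248,-588,0]))
for n in ('top',): print([w(n,205,170,0),w(n,225,150,0)])"
```

```text
[-47.39 -42.74  -0.  ]
[array([641.15938472, 220.39299293,   0.        ]), array([685.78903078, 179.88073532,   0.        ])]
```

```bash
python3 -m pendant '[[1,[-2,-1.8,0],[0,0,-2]],[1,[-5,-4.5,0],[0,0,-4]],[1,[-8.5,-7.7,0],[0,0,-6]],[1,[-12,-10.8,0],[0,0,-8]],[1,[-15.5,-14,0],[0,0,-10]],[1,[-19,-17.1,0],[0,0,-12]],[1,[-22.5,-20.3,0],[0,0,-14]],[1,[-26,-23.4,0],[0,0,-16]],[1,[-29.5,-26.6,0],[0,0,-18]],[1,[-33,-29.8,0],[0,0,-19.9]],[1,[-36.5,-32.9,0],[0,0,-19.9]],[1,[-40,-36,0],[0,0,-19.9]]]'
python3 -c "
from h import *
s=st();print(tool(np.array([492,-67.5,40])-s['tcp_pos']))"
```

```text
t: 2.0
tcp_pos: [453.9, 23.3, 222.8]
tool_rot: [0.045, 0.999, 0.0, 0.001]
ft_force: [1.8, -0.0, -0.0]
grip_width: 1.003
grasp_force: 0.0
2.0 [453.9  23.3 222.8] rot [[-0.996, 0.091, 0.001], [0.091, 0.996, 0.0], [-0.001, 0.0, -1.0]] F [ 1.8 -0.  -0. ] w 1.003 0.0
[-4.6  -8.7  18.28]
```

```bash
python3 -m pendant '[[1,[-2,-3,1],[0,0,0]],[1,[-4,-6,2],[0,0,0]],[1,[-4.6,-8.7,4],[0,0,0]],[1,[-4.6,-8.7,8],[0,0,0]],[1,[-4.6,-8.7,12],[0,0,0]],[1,[-4.6,-8.7,15],[0,0,0]],[1,[-4.6,-8.7,17],[0,0,0]],[1,[-4.6,-8.7,18.2],[0,0,0]],[1,[-4.6,-8.7,18.2],[0,0,0]],[1,[-4.6,-8.7,18.2],[0,0,0]]]'
python3 -c "
from h import *
st();crop('top',258,112,418,272,3.5,'pics/c2.png')"
```

```text
t: 3.0
tcp_pos: [491.7, -65.7, 40.7]
tool_rot: [0.045, 0.999, 0.0, 0.0]
ft_force: [0.3, -0.4, -0.2]
grip_width: 0.999
grasp_force: 0.0
3.0 [491.7 -65.7  40.7] rot [[-0.996, 0.09, 0.0], [0.09, 0.996, 0.0], [-0.0, 0.0, -1.0]] F [ 0.3 -0.4 -0.2] w 0.999 0.0
```

View pics/c2.png

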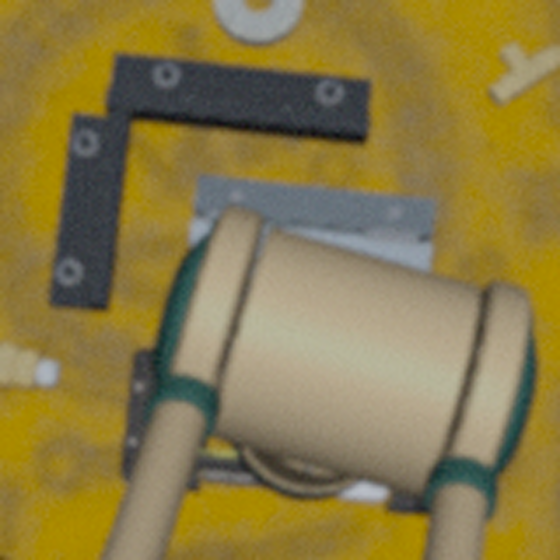

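The box hasn't moved and the arm is centred over the handle. I'll push along tool -x (box +x).

```bash
python3 -m pendant '[[1,[-0.8,0,0],[0,0,0]],[1,[-1.5,0,0],[0,0,0]],[1,[-2,0,0],[0,0,0]],[1,[-2.5,0,0],[0,0,0]],[1,[-3,0,0],[0,0,0]],[1,[-3.5,0,0],[0,0,0]],[1,[-4,0,0],[0,0,0]],[1,[-4.5,0,0],[0,0,0]],[1,[-5,0,0],[0,0,0]],[1,[-5.5,0,0],[0,0,0]],[1,[-6,0,0],[0,0,0]],[1,[-6.2,0,0],[0,0,0]]]'
python3 -m pendant '[[1,[-0.2,0,0],[0,0,0]],[1,[-0.4,0,0],[0,0,0]],[1,[-0.5,0,0],[0,0,0]],[1,[-0.6,0,0],[0,0,0]]]'
```

```text
t: 4.25
tcp_pos: [548.2, -70.2, 40.2]
tool_rot: [0.045, 0.999, 0.001, -0.005]
ft_force: [-11.6, 1.4, 8.3]
grip_width: 1.001
grasp_force: 5.8
t: 4.65
tcp_pos: [553.0, -70.6, 40.2]
tool_rot: [0.045, 0.999, 0.001, -0.006]
ft_force: [-11.9, 1.7, 9.7]
grip_width: 0.998
grasp_force: 6.2
```

```bash
python3 -m pendant '[[1,[-0.2,0,-0.2],[0,0,0]],[1,[-0.4,0,-0.3],[0,0,0]],[1,[-0.6,0,-0.3],[0,0,0]],[1,[-0.6,0,-0.3],[0,0,0]]]'
python3 -m pendant '[[1,[-0.2,0,0],[0,0,0]],[1,[-0.4,0,0],[0,0,0]],[1,[-0.6,0,0],[0,0,0]],[1,[-0.6,0,0],[0,0,0]]]'
```

```text
t: 5.05
tcp_pos: [557.2, -70.9, 41.5]
tool_rot: [0.045, 0.999, 0.001, -0.009]
ft_force: [-12.9, 0.1, 2.0]
grip_width: 1.001
grasp_force: 6.3
t: 5.45
tcp_pos: [556.6, -70.7, 40.9]
tool_rot: [0.045, 0.999, 0.002, -0.015]
ft_force: [-23.1, 0.3, 8.2]
grip_width: 0.999
grasp_force: 11.8
```

```bash
python3 -m pendant '[[1,[1,0,0],[0,0,0]],[1,[3,0,0],[0,0,0]],[1,[3,0,-4],[0,0,0]],[1,[3,0,-8],[0,0,0]],[1,[3,0,-11],[0,0,0]],[1,[3,0,-12],[0,0,0]],[1,[3,0,-12],[0,0,0]]]'
python3 -c "
from h import *
s=st();print(np.round(s['qpos'],2));print(tool(np.array([618.6,-180.4,160])-s['tcp_pos']))"
```

```text
t: 6.15
tcp_pos: [542.6, -70.4, 164.9]
tool_rot: [0.045, 0.999, -0.0, 0.002]
ft_force: [-0.3, 0.1, -0.1]
grip_width: 0.998
grasp_force: 0.0
6.15 [542.6 -70.4 164.9] rot [[-0.996, 0.09, 0.004], [0.09, 0.996, -0.001], [-0.004, -0.001, -1.0]] F [-0.3  0.1 -0.1] w 0.998 0.0
[-0.26  0.27  1.66  0.    1.21 -1.74]
[ -8.56 -10.27   0.53]
```

```bash
python3 -m pendant '[[0.4,[-1,-1,0],[0,0,8]],[0.4,[-2,-2,0],[0,0,16]],[0.4,[-3,-3,0],[0,0,24]],[0.4,[-4,-4,0],[0,0,32]],[0.4,[-5,-5,0],[0,0,40]],[0.4,[-6,-6,0],[0,0,48]],[0.4,[-7,-7,0],[0,0,56]],[0.4,[-8,-8,0],[0,0,64]],[0.4,[-8.5,-9,0],[0,0,72]],[0.4,[-8.5,-10,0],[0,0,80]],[0.4,[-8.5,-10.3,0],[0,0,88]],[0.4,[-8.5,-10.3,0],[0,0,90]]]'
python3 -c "
from h import *
s=st();print(tool(np.array([618.6,-180.4,40])-s['tcp_pos']))
print([(d['centre'],d['confidence']) for d in finder.look_for('top','filter_box')[:1]])
crop('top',258,112,418,272,3.5,'pics/c3.png')"
```

```text
t: 7.35
tcp_pos: [615.6, -180.7, 160.3]
tool_rot: [0.74, 0.673, -0.001, -0.002]
ft_force: [0.4, 0.5, 0.4]
grip_width: 0.702
grasp_force: 0.0
7.35 [ 615.6 -180.7  160.3] rot [[0.094, 0.996, -0.004], [0.996, -0.094, 0.002], [0.001, -0.004, -1.0]] F [0.4 0.5 0.4] w 0.702 0.0
[ 0.04  0.35 12.03]
[([627.5, -89.0, 73.6], 0.7)]
```

View pics/c3.png

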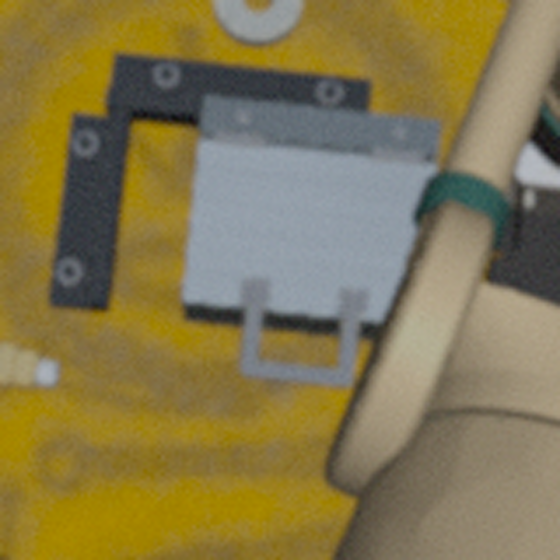

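The box is now against the far rail and square to it. Next I descend on the right and push along box +y (tool +x).

```bash
python3 -m pendant '[[0.4,[0,0.3,4],[0,0,0]],[0.4,[0,0.3,8],[0,0,0]],[0.4,[0,0.3,11],[0,0,0]],[0.4,[0,0.3,12],[0,0,0]],[0.4,[0.8,0.3,12],[0,0,0]],[0.4,[1.6,0.3,12],[0,0,0]],[0.4,[2.2,0.3,12],[0,0,0]],[0.4,[2.7,0.3,12],[0,0,0]],[0.4,[3.2,0.3,12],[0,0,0]],[0.4,[3.7,0.3,12],[0,0,0]],[0.4,[4.2,0.3,12],[0,0,0]],[0.4,[4.7,0.3,12],[0,0,0]]]'
python3 -m pendant '[[0.4,[0.5,0,0],[0,0,0]],[0.4,[1,0,0],[0,0,0]],[0.4,[1.5,0,0],[0,0,0]],[0.4,[1.9,0,0],[0,0,0]],[0.4,[2.2,0,0],[0,0,0]],[0.4,[2.4,0,0],[0,0,0]],[0.4,[2.6,0,0],[0,0,0]]]'
```

```text
t: 8.65
tcp_pos: [624.8, -136.6, 45.3]
tool_rot: [0.738, 0.675, -0.001, 0.003]
ft_force: [-1.2, -7.2, 1.2]
grip_width: 0.7
grasp_force: 3.6
t: 9.35
tcp_pos: [627.1, -110.7, 45.3]
tool_rot: [0.738, 0.675, -0.001, 0.003]
ft_force: [-1.5, -7.4, 1.6]
grip_width: 0.7
grasp_force: 3.7
```

```bash
python3 -m pendant '[[0.4,[0.2,0,0],[0,0,0]],[0.4,[0.4,0,0],[0,0,0]],[0.4,[0.6,0,0],[0,0,0]],[0.4,[0.8,0,0],[0,0,0]],[0.4,[0.8,0,0],[0,0,0]]]'
python3 -m pendant '[[0.4,[0.2,0,0],[0,0,0]],[0.4,[0.4,0,0],[0,0,0]],[0.4,[0.4,0,0],[0,0,0]]]'
```

```text
t: 9.85
tcp_pos: [627.0, -109.6, 46.1]
tool_rot: [0.738, 0.675, -0.005, 0.007]
ft_force: [-5.7, -23.5, 3.4]
grip_width: 0.701
grasp_force: 11.9
t: 10.15
tcp_pos: [627.0, -109.4, 46.7]
tool_rot: [0.737, 0.675, -0.007, 0.009]
ft_force: [-9.4, -31.9, 6.7]
grip_width: 0.698
grasp_force: 16.5
```

```bash
python3 -m pendant '[[0.4,[-2,0,0],[0,0,0]],[0.4,[-5,0,0],[0,0,0]],[0.4,[-7,0,-4],[0,0,0]],[0.4,[-8,0,-8],[0,0,0]],[0.4,[-8,0,-12],[0,0,0]],[0.4,[-8,0,-13],[0,0,0]],[0.4,[-8,0,-13],[0,0,0]]]'
python3 -c "
from h import *
st()
print([(d['centre'],d['confidence']) for d in finder.look_for('top','flap_bar')[:1]])
im=get_image('top');cv2.imwrite('pics/top4.png',im[:,:,::-1]);crop('top',262,112,392,242,4.5,'pics/c4.png','pics/top4.png')"
```

```text
t: 10.85
tcp_pos: [621.2, -175.8, 176.1]
tool_rot: [0.738, 0.674, 0.001, 0.002]
ft_force: [0.8, -0.6, -0.8]
grip_width: 0.697
grasp_force: 0.0
10.85 [ 621.2 -175.8  176.1] rot [[0.09, 0.996, 0.005], [0.996, -0.09, -0.002], [-0.001, 0.005, -1.0]] F [ 0.8 -0.6 -0.8] w 0.697 0.0
[([613.8, -72.3, 78.2], 0.96)]
```

View pics/c4.png

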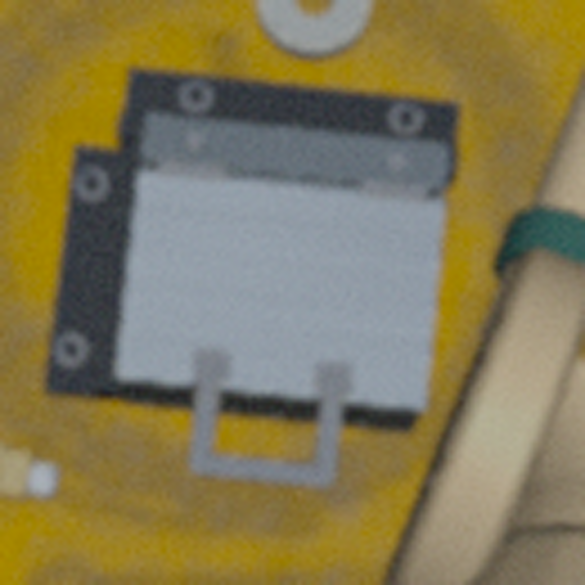

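The box looks flush in the corner. I'll check that with numbers.

```bash
python3 -c "
from h import *
W=lambda u,v,z:w('top',262+u/4.5,112+v/4.5,z)
P=[W(144,112,74),W(455,145,74),W(428,412,74),W(114,380,74)]
print(np.round(P,1).tolist(),np.mean(P,0).round(1))
d=P[0]-P[3];print(np.degrees(np.arctan2(d[1],d[0])));d=P[0]-P[1];print(np.degrees(np.arctan2(d[1],d[0]))-90)
print(W(263,475,72))
s=st();print(tool(np.array([537,-23,175])-s['tcp_pos']))"
```

```text
[[694.6, 28.9, 74.0], [681.5, -109.5, 74.0], [561.1, -97.5, 74.0], [573.3, 39.4, 74.0]] [627.6 -34.7  74. ]
-4.920879549575885
-5.372121839476392
[532.7508475  -26.07083585  72.        ]
10.95 [ 619.1 -174.9  172.3] rot [[0.09, 0.996, -0.002], [0.996, -0.09, 0.001], [0.001, -0.002, -1.0]] F [ 0.   0.8 -0.2] w 0.699 0.0
[14.39 -9.54 -0.24]
```

```bash
python3 -m pendant '[[-0.45,[3,-2,0],[0,0,0]],[-0.45,[7,-5,0],[0,0,0]],[-0.45,[10,-7.5,0],[0,0,0]],[-0.45,[13,-9,0],[0,0,0]],[-0.45,[14.1,-9.8,0],[0,0,0]],[-0.45,[14.1,-9.8,0],[0,0,0]],[-0.45,[14.1,-9.8,0],[0,0,0]]]'
python3 -c "
from h import *
s=st();print(tool(np.array([534,-25.8,70])-s['tcp_pos']))
im=get_image('side');cv2.imwrite('pics/side5.png',im[:,:,::-1])
print([(d['centre'],d['confidence']) for d in finder.look_for('side','flap_bar')[:1]])
print(px('side',[534,-25.8,72]),px('side',[534,-25.8,155]))
crop('side',210,130,370,290,3.5,'pics/c5.png','pics/side5.png')"
```

```text
t: 11.65
tcp_pos: [535.5, -27.0, 172.7]
tool_rot: [0.738, 0.675, -0.0, 0.0]
ft_force: [-0.1, -0.0, 0.2]
grip_width: 0.275
grasp_force: 0.0
11.65 [535.5 -27.  172.7] rot [[0.09, 0.996, -0.001], [0.996, -0.09, -0.001], [-0.001, -0.0, -1.0]] F [-0.1 -0.   0.2] w 0.275 0.0
[ 0.12 -0.16 10.27]
[([609.5, -36.5, 75.5], 0.75)]
[291.36132745 214.55401659] [291.11275114 179.63382134]
```

View pics/c5.png

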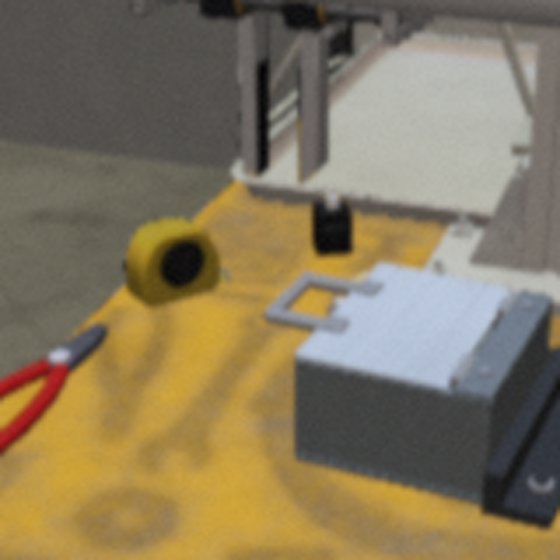

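In the side view the bar is centred at about (293, 215), against a prediction of (291, 215). I'll descend straddling it and close gently.

```bash
python3 -m pendant '[[-0.45,[0.1,-0.1,3],[0,0,0]],[-0.45,[0.1,-0.1,6],[0,0,0]],[-0.45,[0.1,-0.1,8],[0,0,0]],[-0.45,[0.1,-0.1,9.5],[0,0,0]],[-0.45,[0.1,-0.1,10.2],[0,0,0]],[-0.45,[0.1,-0.1,10.2],[0,0,0]],[-0.7,[0.1,-0.1,10.2],[0,0,0]],[-0.8,[0.1,-0.1,10.2],[0,0,0]],[-0.9,[0.1,-0.1,10.2],[0,0,0]],[-1,[0.1,-0.1,10.2],[0,0,0]],[-1,[0.1,-0.1,10.2],[0,0,0]]]' 6
```

```text
t: 12.85
tcp_pos: [536.0, -25.7, 72.4]
tool_rot: [0.738, 0.674, 0.001, 0.002]
ft_force: [3.4, -1.6, -0.1]
grip_width: 0.103
grasp_force: 6.0
```

```bash
python3 -m pendant '[[-1,[0,0.4,0],[0,0,0]],[-1,[0,0.7,0],[0,0,0]],[-1,[0,1,0],[0,0,0]],[-1,[0,1,0],[0,0,0]]]'; python3 -m pendant '[[-1,[0,-0.5,0],[0,0,0]],[-1,[0,-0.9,0],[0,0,0]],[-1,[0,-0.9,0],[0,0,0]]]'
```

```text
t: 13.25
tcp_pos: [536.3, -25.5, 70.6]
tool_rot: [0.738, 0.675, -0.006, -0.006]
ft_force: [-12.5, -0.4, 10.6]
grip_width: 0.106
grasp_force: 6.0
t: 13.55
tcp_pos: [535.8, -25.4, 71.5]
tool_rot: [0.738, 0.674, 0.001, 0.001]
ft_force: [2.0, -0.4, -1.1]
grip_width: 0.103
grasp_force: 6.0
```

```bash
python3 -m pendant '[[-1,[0,0.1,-0.7],[0,0,0]],[-1,[0,0.15,-1.6],[0,0,0]],[-1,[0,0.3,-2.5],[0,0,0]],[-1,[0,0.5,-3.3],[0,0,0]],[-1,[0,0.7,-4.0],[0,0,0]],[-1,[0,1.0,-4.8],[0,0,0]],[-1,[0,1.4,-5.6],[0,0,0]],[-1,[0,1.75,-6.3],[0,0,0]],[-1,[0,2.3,-7.2],[0,0,0]],[-1,[0,3.0,-8.2],[0,0,0]],[-1,[0,3.5,-8.8],[0,0,0]],[-1,[0,4.3,-9.66],[0,0,0]]]'; python3 -c "
from h import *
st()"
```

```text
t: 14.75
tcp_pos: [577.4, -29.2, 168.7]
tool_rot: [0.738, 0.674, -0.001, -0.001]
ft_force: [-5.5, -0.7, 2.3]
grip_width: 0.103
grasp_force: 6.0
14.75 [577.4 -29.2 168.7] rot [[0.09, 0.996, -0.002], [0.996, -0.09, 0.0], [0.0, -0.002, -1.0]] F [-5.5 -0.7  2.3] w 0.103 6.0
```

```bash
python3 -m pendant '[[-1,[0,1.06,-0.86],[0,0,0]],[-1,[0,2.2,-1.6],[0,0,0]],[-1,[0,3.4,-2.2],[0,0,0]],[-1,[0,4.7,-2.7],[0,0,0]],[-1,[0,6,-3.06],[0,0,0]],[-1,[0,7.35,-3.25],[0,0,0]],[-1,[0,8.7,-3.3],[0,0,0]],[-1,[0,9.8,-3.25],[0,0,0]],[-1,[0,11,-3.1],[0,0,0]],[-1,[0,11.8,-2.9],[0,0,0]],[-1,[0,12.5,-2.75],[0,0,0]],[-1,[0,12.5,-2.75],[0,0,0]]]'; python3 -c "
from h import *
st()"
```

```text
t: 15.95
tcp_pos: [704.3, -41.0, 195.3]
tool_rot: [0.738, 0.674, 0.001, 0.001]
ft_force: [1.1, -1.0, 1.6]
grip_width: 0.098
grasp_force: 6.0
15.95 [704.3 -41.  195.3] rot [[0.09, 0.996, 0.002], [0.996, -0.09, -0.0], [-0.0, 0.002, -1.0]] F [ 1.1 -1.   1.6] w 0.098 6.0
```

```bash
python3 -m pendant '[[-0.6,[0,0,0],[0,0,0]],[-0.5,[0,0,0],[0,0,0]],[-0.5,[0,0,-2],[0,0,0]],[-0.5,[0,0,-5],[0,0,0]],[-0.5,[0,-3,-7],[0,0,-8]],[-0.5,[0,-7,-8],[0,0,-16]],[-0.5,[0,-11,-8],[0,0,-24]],[-0.5,[0,-15,-8],[0,0,-32]],[-0.5,[0,-19,-8],[0,0,-40]],[-0.5,[0,-23,-8],[0,0,-48]],[-0.5,[0,-26,-8],[0,0,-56]],[-0.5,[0,-28,-8],[0,0,-64]]]'
python3 -m pendant '[[-0.5,[-2,-1,0],[0,0,-8]],[-0.5,[-3,-1,0],[0,0,-16]],[-0.5,[-3,-1,0],[0,0,-24]],[-0.5,[-3,-1,0],[0,0,-26]],[-0.5,[-3,-1,0],[0,0,-26]]]'
python3 -c "
from h import *
s=st();print(np.round(s['qpos'],2))
for c in('top','side'):
  cv2.imwrite(f'pics/{c}6.png',get_image(c)[:,:,::-1])
  for t in('filter_plate','blank_plate'):print(c,t,[(d['centre'],round(d['confidence'],2)) for d in finder.look_for(c,t)[:2]])
crop('top',262,112,392,242,4.5,'pics/c6.png','pics/top6.png')"
```

```text
t: 17.15
tcp_pos: [420.4, -14.5, 275.6]
tool_rot: [0.266, 0.964, 0.0, -0.0]
ft_force: [0.1, 0.7, -1.0]
grip_width: 0.251
grasp_force: 0.0
t: 17.65
tcp_pos: [443.5, -39.1, 275.4]
tool_rot: [0.045, 0.999, 0.0, -0.0]
ft_force: [0.9, 0.3, -1.1]
grip_width: 0.252
grasp_force: 0.0
17.65 [443.5 -39.1 275.4] rot [[-0.996, 0.091, -0.0], [0.091, 0.996, 0.001], [0.001, 0.001, -1.0]] F [ 0.9  0.3 -1.1] w 0.252 0.0
[-0.24  0.05  1.66  0.    1.44 -1.72]
top filter_plate []
top blank_plate [([631.1, -57.1, 51.8], 0.46)]
side filter_plate [([610.6, -9.8, 41.0], 0.76), ([409.2, 72.8, 27.9], 0.28)]
side blank_plate [([617.6, -64.1, 54.4], 0.6), ([704.6, -57.1, 7.1], 0.29)]
```

View pics/c6.png

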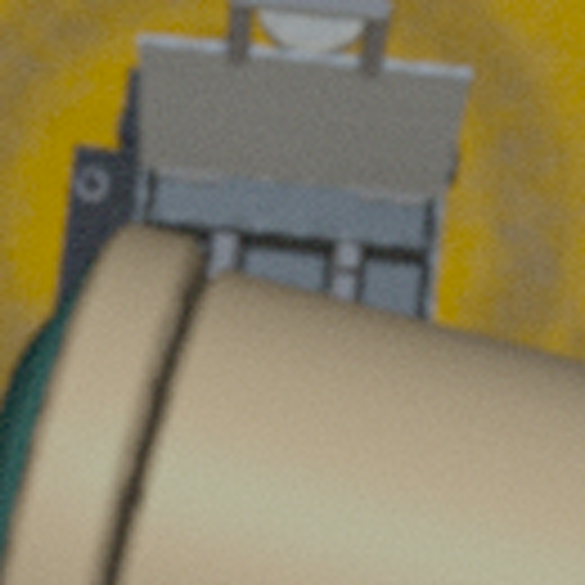

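The flap is open and leaning back. The left slot's plate has no end tab, so it is the filter plate; the right one, with its end tab at (345, 255), is the blank. The networks agree. I'll check the tab in the side view.

```bash
python3 -c "
from h import *
print(w('top',262+224/4.5,112+255/4.5,47))
print(px('side',[615.4,-3.8,63]),px('top',[615.4,-3.8,63]))
s=st();print(tool(np.array([615.4,-3.8,120])-s['tcp_pos']))
crop('side',250,150,370,270,5,'pics/c7.png','pics/side6.png')"
```

```text
[636.295312    -7.40728996  47.        ]
[329.33917049 219.28930098] [309.76016902 176.97172423]
17.95 [444.  -39.3 275.6] rot [[-0.996, 0.091, 0.0], [0.091, 0.996, 0.0], [-0.0, 0.0, -1.0]] F [0.9 0.7 0.2] w 0.252 0.0
[-16.74   5.08  15.56]
```

View pics/c7.png

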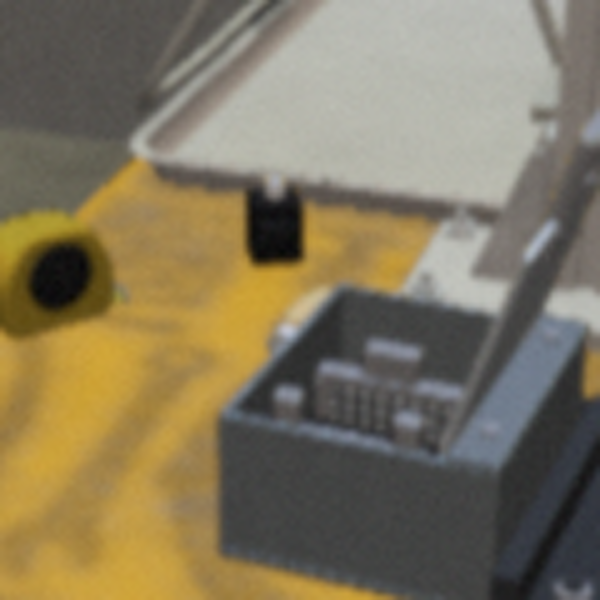

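The side view confirms the mesh plate with the middle tab in the far (left) slot, with the tab top at about (329, 220) as predicted. I'll go over it and descend.

```bash
python3 -m pendant '[[-0.5,[-3,1,0],[0,0,0]],[-0.5,[-7,2,0],[0,0,0]],[-0.5,[-11,3.5,2],[0,0,0]],[-0.5,[-15,5,4],[0,0,0]],[-0.5,[-16.8,5.1,8],[0,0,0]],[-0.5,[-16.8,5.1,12],[0,0,0]],[-0.5,[-16.8,5.1,15],[0,0,0]],[-0.5,[-16.8,5.1,16],[0,0,0]],[-0.5,[-16.8,5.1,16],[0,0,0]],[-0.5,[-16.8,5.1,16],[0,0,0]]]'
python3 -c "
from h import *
s=st();print(tool(np.array([615.4,-4.2,53])-s['tcp_pos']))"
```

```text
t: 18.95
tcp_pos: [617.2, -3.9, 117.1]
tool_rot: [0.045, 0.999, -0.0, 0.001]
ft_force: [0.7, -1.1, 0.6]
grip_width: 0.253
grasp_force: 0.0
18.95 [617.2  -3.9 117.1] rot [[-0.996, 0.09, 0.003], [0.09, 0.996, -0.0], [-0.003, 0.0, -1.0]] F [ 0.7 -1.1  0.6] w 0.253 0.0
[ 0.2  -0.05  6.41]
```

```bash
python3 -m pendant '[[-0.5,[0.1,0,2],[0,0,0]],[-0.5,[0.2,0,3.5],[0,0,0]],[-0.5,[0.2,0,4.5],[0,0,0]],[-0.5,[0.2,0,5.4],[0,0,0]],[-0.5,[0.2,0,6],[0,0,0]],[-0.5,[0.2,0,6.4],[0,0,0]],[-0.5,[0.2,0,6.4],[0,0,0]]]'
python3 -m pendant '[[-0.65,[0,0,0],[0,0,0]],[-0.75,[0,0,0],[0,0,0]],[-0.85,[0,0,0],[0,0,0]],[-1,[0,0,0],[0,0,0]],[-1,[0,0,0],[0,0,0]],[-1,[0,0,0],[0,0,0]]]' 10
```

```text
t: 19.65
tcp_pos: [614.1, -3.6, 51.4]
tool_rot: [0.045, 0.999, 0.0, -0.0]
ft_force: [-0.2, -0.4, 0.2]
grip_width: 0.251
grasp_force: 0.0
t: 20.25
tcp_pos: [614.4, -3.6, 51.9]
tool_rot: [0.045, 0.999, 0.0, 0.0]
ft_force: [0.0, 0.6, 1.7]
grip_width: 0.104
grasp_force: 10.0
```

```bash
python3 -m pendant '[[-1,[0,0,0],[0,0,0]],[-1,[0,0,-0.5],[0,0,0]],[-1,[0,0,-1],[0,0,0]],[-1,[0,0,-1.6],[0,0,0]],[-1,[0,0,-2.3],[0,0,0]],[-1,[0,0,-3.2],[0,0,0]],[-1,[0,0,-4.2],[0,0,0]],[-1,[0,0,-5.4],[0,0,0]],[-1,[0,0,-6.8],[0,0,0]],[-1,[0,0,-8.5],[0,0,0]],[-1,[0,0,-10.5],[0,0,0]],[-1,[0,0,-12],[0,0,0]]]' 25
python3 -m pendant '[[-1,[2,0,-2],[0,0,0]],[-1,[5,0,-4],[0,0,0]],[-1,[8,0,-7],[0,0,0]],[-1,[11,0,-10],[0,0,0]],[-1,[13,0,-12],[0,0,0]],[-1,[14,0,-12],[0,0,0]],[-1,[14,0,-12],[0,0,0]]]'
python3 -c "
from h import *
s=st();M=R.from_quat(s['tool_rot']).as_matrix();print('turn about tool z to get tool y on world x:',np.degrees(np.arctan2(M[1,1],M[0,1])))"
```

```text
t: 21.45
tcp_pos: [614.5, -3.6, 173.8]
tool_rot: [0.045, 0.999, -0.0, 0.001]
ft_force: [-0.2, -0.3, -1.1]
grip_width: 0.108
grasp_force: 25.0
t: 22.15
tcp_pos: [473.7, 9.2, 292.2]
tool_rot: [0.045, 0.999, -0.0, 0.001]
ft_force: [0.7, -0.0, -0.7]
grip_width: 0.107
grasp_force: 25.0
22.15 [473.7   9.2 292.2] rot [[-0.996, 0.09, 0.001], [0.09, 0.996, -0.0], [-0.001, 0.0, -1.0]] F [ 0.7 -0.  -0.7] w 0.107 25.0
turn about tool z to get tool y on world x: 84.81953236598032
```

```bash
python3 -m pendant '[[-1,[0,0,0],[0,0,5]],[-1,[0,0,0],[0,0,13]],[-1,[0,0,0],[0,0,21]],[-1,[0,0,0],[0,0,29]],[-1,[0,0,0],[0,0,37]],[-1,[0,0,0],[0,0,45]],[-1,[0,0,0],[0,0,53]],[-1,[0,0,0],[0,0,61]],[-1,[0,0,0],[0,0,69]],[-1,[0,0,0],[0,0,76]],[-1,[0,0,0],[0,0,82]],[-1,[0,0,0],[0,0,84.8]]]'
python3 -m pendant '[[-1,[0,0,0],[0,0,0]],[-1,[0,0,0],[0,0,0]],[-1,[0,0,0],[0,0,0]],[-1,[0,0,0],[0,0,0]]]'
python3 -c "
from h import *
st()
a=get_image('side');b=get_image('top');cv2.imwrite('pics/s8.png',a[:,:,::-1])
cv2.imwrite('pics/f.png',np.hstack([cv2.resize(a[80:300,190:410],None,fx=1.8,fy=1.8),cv2.resize(b[90:310,210:430],None,fx=1.8,fy=1.8)])[:,:,::-1])"
```

```text
t: 23.35
tcp_pos: [475.2, 8.9, 289.5]
tool_rot: [0.708, 0.706, -0.001, -0.001]
ft_force: [-0.4, -0.3, -0.7]
grip_width: 0.104
grasp_force: 25.0
t: 23.75
tcp_pos: [474.7, 9.0, 291.2]
tool_rot: [0.707, 0.707, -0.0, -0.0]
ft_force: [-0.7, -0.5, -1.1]
grip_width: 0.104
grasp_force: 25.0
23.75 [474.7   9.  291.2] rot [[-0.001, 1.0, -0.0], [1.0, 0.001, 0.0], [0.0, -0.0, -1.0]] F [-0.7 -0.5 -1.1] w 0.104 25.0
```

View pics/f.png

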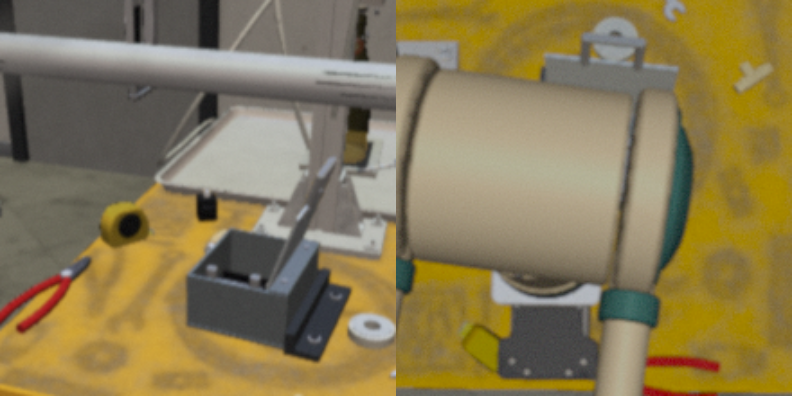

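The blank is alone in the box, and the held plate is hidden behind the guard rail in this view. I'll shift aside for a clear check of both the plate and the seat.

```bash
python3 -m pendant '[[-1,[1,-0.5,0.3],[0,0,0]],[-1,[3,-1,0.8],[0,0,0]],[-1,[6,-2.5,1.5],[0,0,0]],[-1,[9,-4,2.3],[0,0,0]],[-1,[12,-5,3],[0,0,0]],[-1,[15,-6.5,4],[0,0,0]],[-1,[18,-7.5,5],[0,0,0]],[-1,[20.5,-8.5,5.6],[0,0,0]],[-1,[22,-9,6],[0,0,0]],[-1,[23,-9,6],[0,0,0]],[-1,[23,-9,6],[0,0,0]],[-1,[23,-9,6],[0,0,0]]]'
python3 -c "
from h import *
st()
a=get_image('side');b=get_image('top');u,v=px('side',[385,239,210]).astype(int);print(u,v)
z=lambda im,k:cv2.resize(im,None,fx=k,fy=k,interpolation=cv2.INTER_CUBIC)
u=max(u,50);v=max(v,50)
cv2.imwrite('pics/f2.png',np.hstack([cv2.resize(a[v-50:v+50,u-50:u+50],(200,200)).repeat(2,0).repeat(2,1)[:396],z(b[108:240,262:394],3)])[:,:,::-1])"
```

```text
t: 25.05
tcp_pos: [384.8, 238.8, 231.8]
tool_rot: [0.707, 0.707, 0.0, 0.0]
ft_force: [0.8, 0.4, 0.1]
grip_width: 0.104
grasp_force: 25.0
25.05 [384.8 238.8 231.8] rot [[-0.001, 1.0, 0.001], [1.0, 0.001, -0.0], [-0.0, 0.001, -1.0]] F [0.8 0.4 0.1] w 0.104 25.0
272 120
```

View pics/f2.png

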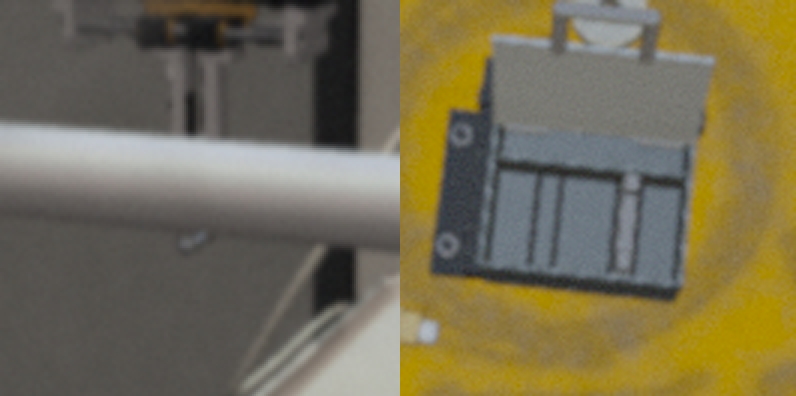

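The plate's lower corner shows under the guard rail, so it is held with its lower edge at about 185 mm. The box sits flush against the left rail with the flap open and only the blank inside. I'm handing in.

```bash
python3 -m pendant '[[-1,[0,0,0],[0,0,0]],[-1,[0,0,0],[0,0,0]],[-1,[0,0,0],[0,0,0]],[-1,[0,0,0],[0,0,0]],[-1,[0,0,0],[0,0,0]]]'; python3 -c "
from plant import r
print(r.close_job())"
```

```text
t: 25.65
tcp_pos: [384.6, 238.9, 231.6]
tool_rot: [0.707, 0.707, 0.0, 0.0]
ft_force: [0.3, -0.0, -0.6]
grip_width: 0.102
grasp_force: 25.0
the job is handed in; nothing more can be done
None
```

The job was handed in at 25.7 s, no verdict returned: the box is home in the corner with its flap open and the blank still in its slot, and the filter plate is held upright and square to the robot, its lower edge about 185 mm above the table.

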